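# Snap the dust-pipe clip shut with the pliers in the vise

### The arm

A 6-joint arm with a two-finger parallel gripper is mounted at the origin on the work surface. World frame = base frame: x ahead of the robot, y to its left, z up, the work surface at z = 0. Lengths are in mm, angles in rad, forces in N, time in s.
With the tool pointing down it reaches from about 250 to 775 mm from the base axis. Payload 8.9 kg.
Tool frame: the origin (TCP) lies on the centre line of the jaws, within the pads' length; the fingertips stand 22 mm ahead of it and the grasp point (between the pads) lies 3 mm ahead of it; y points along the fingers, z is the direction in which the jaws open and shut, and the axes are right-handed (so a half turn about y gives the same grasp; the last joint's range is limited). The gripper opens to 85 mm and grips with 20 to 120 N. Pads are 22 mm wide; open, the fingers measure 114 mm over their backs; the gripper's body (76 mm by 85 mm) begins 54 mm behind the grasp point. The pads swing forward as they close: fully open they stand 13 mm farther back than shut.
Start: joints at [0.963, 0.291, -0.153, 1.127, 0, 1.431], TCP at [237.198, 468.36, 253.305] pointing down, gripper open.
Joint ranges: [-2.52, 2.52], [-0.91, 1.74], [-1.3, 1.37], [-1.96, 2.02], [-1.52, 1.47], [-3.14, 3.14]. Speed limits (rad/s): [2.22, 2.22, 2.79, 3.14, 3.14, 3.14].

### API

Orientations are given as a unit quaternion [x, y, z, w].
In Python, from workcell import sensors, eyes, ctrl gives the robot as it stands.
- The arm moves only by the tool servo_tool, never from a script. Its argument "rows" is a list of rows, each an object with "travel": the shift along the tool's x, y, z in m, a list of three; "rot": the turn, a rotation vector about the tool's x, y, z in rad, a list of three; "gripper": the opening, from -1 (shut) to 1 (fully open), so that 0 is half open. In form: [{"travel": [x, y, z], "rot": [ax, ay, az], "gripper": gripper}, ...]. A call has 1 to 10 rows; each row is the pose to reach, as a shift and turn from the pose measured when the call began, along the tool's axes at that moment; what a row does not reach only later rows make up. A row lasts 1/8 s, in which the tool goes at most 62.5 mm and 10.7 degrees, less where a joint would pass 70% of its speed; a pose out of reach is approached as far as the arm can. A call with a gripper value outside its range is refused whole. The fingers move at their own pace and stop on an object; "newtons" is the grip in N (left out, the last holds). Time passes only in rows, so rows that repeat a pose let the fingers close. It gives the time, the measured TCP pose, the force and the opening at its end, in the units of the state.
- sensors.read_state(): the state, without advancing time (a new reading comes with each control period).
- eyes.grab_frame(name): name is "scene" or "top" or "wrist"; returns the picture (384x512x3 uint8, red, green, blue); there is no depth.
- eyes.camera_model(name): a dict with "fx", "fy", "cx", "cy" (pixels), "R" (3x3) and "t" (3): a world point X has camera coordinates R X + t. Camera axes: x right, y down, z forward; pixel columns grow to the right and rows downward; lengths in mm; the calibration is good to about 2 mm. A picture is of the moment at which its call begins: read the wrist's pose just before it. camera_model takes no time and is no camera call; for the wrist camera it gives the pose at the moment of the call.
- ctrl.job_done(): hands the job in, once; it reports no verdict.
The state is a dict: "time_s": time; "q": joint angles; "dq": joint speeds; "joint_efforts": joint torques, N m; "ee_pos": TCP position; "orientation": TCP orientation; "ft_force": force on the tool from outside, world axes, zero at the start; "wrist_torque": the same for the moment, N m; "gripper_width": opening from 0.0 (shut) to 1.0 (fully open).
Only numpy, scipy, OpenCV 4.12 (cv2) and the standard library are available. Lean on these libraries where they do the work, as an engineer would, in place of code of your own. Each camera call takes 0.05 s, during which the arm holds its last target.

### The job

One of the two pliers held in the small bench vises has a plastic hose clip on a black dust pipe waiting between its jaws. Press the upper handle of those pliers down until the clip snaps shut and stays shut, then let the handle spring open again. Leave the other, empty pliers as they are.

Things in the scene. Friction and masses are not known exactly. Their poses are not given: they have to be found in the camera images.
- press (a point): Point to press on the loaded pliers (those with a 50 mm black pipe and grey clip at the jaws): top face of the upper handle, mid-width, 100 mm back from the pivot, 179 mm above the bench when open. Handle: flat black bar 22 mm wide, 12 thick, its free end 37 mm beyond this point; nothing above it. Lower handle is fixed in the vise. Site axes at start: x level, to the jaws; y across; z up.
- pliers (a joint): Angle (rad) of the loaded pliers' upper handle: 0 sprung open, grows as it goes down, about 0.33 squeezed shut on the clip (stop 0.37). Pressed straight down at point press it travels 38 mm to shut. It takes 3 N to start, 6 to 8 N at the snap, then meets a hard stop; it springs open when let go.
- clip (a joint): Angle (rad) of the lower half of the hose clip, hinged at the far side of the pipe: 0 gaping (ears 16 mm apart), 0.20 fully shut. When pressed fully shut its tooth snaps over the tongue of the upper ear and it stays at about 0.196 by itself; short of 0.15 it is not latched.
- spare (a joint): Angle (rad) of the upper handle of the other, empty pliers in the second vise (longer nose, no pipe or clip): 0 to 0.12 at the start; it stays where it is left. Not to be moved.

How it is judged (in metres and radians):
On the way:
1. the pliers are squeezed and the clip between their jaws snaps shut (value of joint pliers above 0.27 rad and value of joint clip above 0.18 rad), for 0.05 s.
At the end, for the whole second after the job is handed in: The clip stays shut by itself (clip angle above 0.175 rad), the loaded pliers have sprung open (handle below 0.12 rad) and the empty pliers' handle is not pressed (below 0.2 rad) (value of joint clip above 0.175 rad and value of joint pliers below 0.12 rad and value of joint spare below 0.2 rad); the robot touches nothing.
It fails at once if the empty pliers were pressed (value of joint spare above 0.2 rad).
It also fails if it takes over 26 s, if anything falls off the work surface, if the arm or the gripper's body presses on something with over 40 N, if the wrist force passes 120 N, or if a joint passes its speed limit or range.

## Working session

There is one attempt and no reset: what is moved stays moved. The work goes in short steps, Python scripts to look and compute and a tool call to move; the robot and the scene stay as the last step left them, time stands still between calls to the robot, and variables do not carry over. Pictures are saved under pics/ and viewed, and the job is handed in when it is done.

Besides the shell and the picture viewer there is one more tool, called after "Emit:" as name([rows], argument=value, ...), one row to a line, values as JSON. servo_tool: Moves the arm, as the interface text tells. Its arguments: {"type":"object","properties":{"rows":{"type":"array"},"newtons":{"type":"number"}},"required":["rows"]}

```bash
mkdir -p pics; python3 - <<'E'
from workcell import sensors, eyes
import cv2,numpy as np
s=sensors.read_state();print(s)
for n in("scene","top","wrist"):
    m=eyes.camera_model(n);print(n,m)
    cv2.imwrite(f"pics/{n}0.png",eyes.grab_frame(n)[:,:,::-1])
E
```

```text
{'time_s': 0.0, 'q': array([ 9.62692713e-01,  2.91268564e-01, -1.54136497e-01,  1.12670219e+00,
        9.80622783e-06,  1.43152021e+00]), 'dq': array([-1.71344716e-04, -3.52239052e-04,  2.29281740e-03,  9.14019578e-04,
       -1.48953704e-04, -2.27171833e-05]), 'joint_efforts': array([ 1.96654575e-03, -5.37146330e+01,  3.31368256e+01,  1.59256370e-02,
       -1.68542406e-04,  8.79611605e-06]), 'ee_pos': array([236.95914455, 468.01590662, 252.73458108]), 'orientation': array([ 0.68819797, -0.16441407,  0.16406922, -0.68733751]), 'ft_force': array([ 0.66638274, -0.26745103, -0.19647202]), 'wrist_torque': array([ 0.00091578, -0.00942737,  0.03232425]), 'gripper_width': 1.003543676035992}
scene {'fx': 482.7631638572043, 'fy': 482.7631638572043, 'cx': 258.6717967453167, 'cy': 197.71706054290055, 'R': array([[ 0.11115246,  0.99367081,  0.01623136],
       [ 0.83443786, -0.08444479, -0.54459391],
       [-0.53977642,  0.07407702, -0.83854279]]), 't': array([ -64.24911313, -401.01818468, 1347.72412764])}
top {'fx': 357.2118333858037, 'fy': 357.2118333858037, 'cx': 253.12399478217614, 'cy': 190.38323232960653, 'R': array([[ 0.07284397, -0.99733688,  0.00359223],
       [-0.97572807, -0.07201058, -0.20680718],
       [ 0.20651511,  0.01155962, -0.97837513]]), 't': array([-44.9256971 , 622.10979143, 746.71570368])}
wrist {'fx': 276.43579068920695, 'fy': 276.43579068920695, 'cx': 262.0694263566382, 'cy': 196.87922326980765, 'R': array([[ 0.45140588,  0.89231681, -0.00185697],
       [ 0.85396427, -0.43139862,  0.29092999],
       [ 0.25880062, -0.1329133 , -0.95674254]]), 't': array([-523.81341197,  -37.85727645,  379.29617937])}
```

View pics/scene0.png

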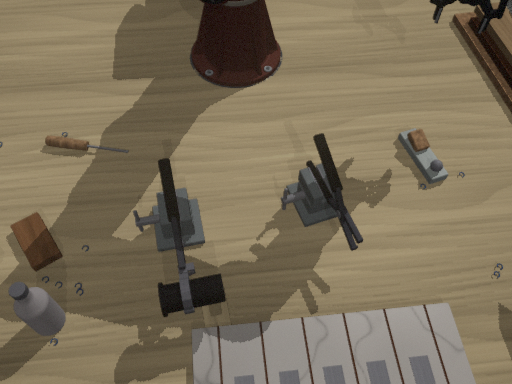

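View pics/top0.png

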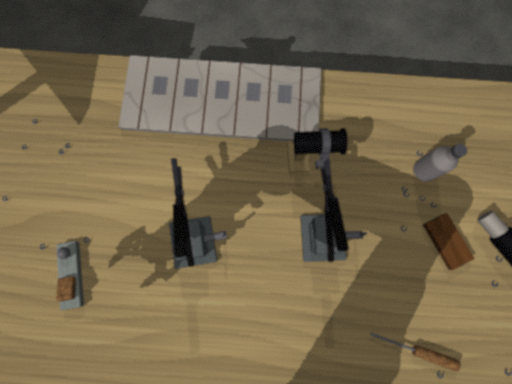

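View pics/wrist0.png

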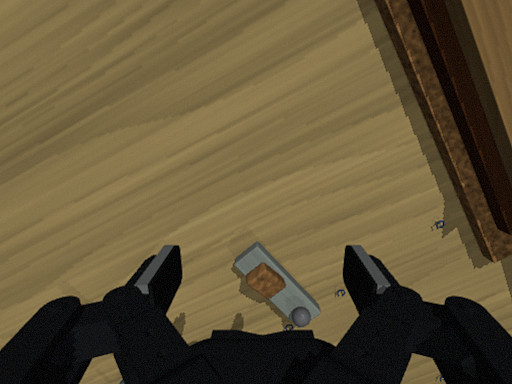

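The loaded pliers are at left in the scene view (pipe at about 190,295; handle end at 165,162) and at right in the top view (pipe at 320,142). I'll enlarge both.

```bash
python3 - <<'E'
import cv2,numpy as np
a=cv2.imread("pics/scene0.png")[150:320,130:250]; b=cv2.imread("pics/top0.png")[120:270,285:375]
g=lambda i:np.uint8(255*(i/255.)**.5)
a=cv2.resize(g(a),None,fx=3.4,fy=3.4,interpolation=2);b=cv2.resize(g(b),None,fx=3.8,fy=3.8,interpolation=2)
h=max(len(a),len(b));o=np.zeros((h,a.shape[1]+b.shape[1],3),np.uint8);o[:len(a),:a.shape[1]]=a;o[:len(b),a.shape[1]:]=b
print(a.shape,b.shape);cv2.imwrite("pics/crop1.png",o)
E
```

```text
(578, 408, 3) (570, 342, 3)
```

View pics/crop1.png

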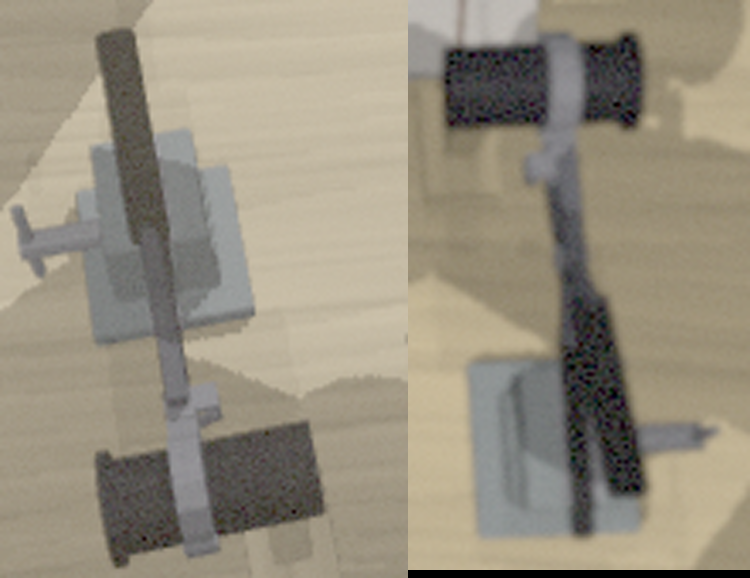

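```bash
cat > h.py <<'E'
import numpy as np
from workcell import eyes
def ray(n,u,v):
    m=eyes.camera_model(n);R=np.array(m["R"]);c=-R.T@m["t"]
    d=R.T@np.array([(u-m["cx"])/m["fx"],(v-m["cy"])/m["fy"],1]);return c,d/np.linalg.norm(d)
def plane(n,u,v,z):
    c,d=ray(n,u,v);return c+d*(z-c[2])/d[2]
def tri(p,q):
    (c,d),(e,f)=ray("scene",*p),ray("top",*q)
    s=np.linalg.lstsq(np.c_[d,-f],e-c,rcond=None)[0];a=c+s[0]*d;b=e+s[1]*f
    return (a+b)/2,np.linalg.norm(a-b)
def proj(n,X):
    m=eyes.camera_model(n);y=m["R"]@np.array(X)+m["t"];return m["fx"]*y[0]/y[2]+m["cx"],m["fy"]*y[1]/y[2]+m["cy"]
E
python3 - <<'E'
from h import *
S=lambda x,y:(130+x/3.4,150+y/3.4)
T=lambda x,y:(285+(x-408)/3.8,120+y/3.8)
for n in("scene","top"):print(n,ray(n,256,192)[0])
for nm,p,q in [("end R",S(116,32),T(628,492)),("end L",S(116,32),T(582,532)),("front",S(152,232),T(592,300)),("clip/jaw top",S(176,402),T(562,150)),("pipe end",S(309,425),T(446,50))]:
    print(nm,tri(p,q))
for z in(170,179,190):print(z,plane("scene",*S(116,32),z),plane("scene",*S(152,232),z),plane("top",*T(628,492),z),plane("top",*T(592,300),z))
E
```

```text
scene [1069.23590654  -69.85681262  912.77514159]
top [456.07447806  -8.6393169  859.38622612]
end R (array([ 498.33335673, -174.38204492,  186.98712596]), np.float64(2.1033141151363313))
end L (array([ 477.57563121, -168.78490463,  157.40530525]), np.float64(17.45992640251928))
front (array([ 601.90021299, -163.10548265,  142.00386468]), np.float64(4.025065923660162))
clip/jaw top (array([ 692.66022439, -152.36562771,  116.45619771]), np.float64(2.0130879444741114))
pipe end (array([731.6535333 , -81.10541731, 157.75549579]), np.float64(5.588481676320152))
170 [ 485.29675941 -175.75395469  170.        ] [ 619.32927416 -157.7848389   170.        ] [ 499.28725067 -179.67213453  170.        ] [ 596.05061983 -159.0419267   170.        ]
179 [ 492.3721878  -174.47082844  179.        ] [ 624.78066781 -156.71943944  179.        ] [ 498.72310399 -177.43928551  179.        ] [ 594.22321855 -157.07840693  179.        ]
190 [ 501.01993361 -172.90256303  190.        ] [ 631.44348228 -155.41728454  190.        ] [ 498.03359137 -174.71024782  190.        ] [ 591.98972809 -154.67854942  190.        ]
```

```bash
python3 - <<'E'
from h import *
from workcell import sensors
from scipy.spatial.transform import Rotation as Ro
import cv2
P=np.array([534,-170.3,179]);u=np.array([.9935,.113,0])
im={n:cv2.imread(f"pics/{n}0.png") for n in("scene","top")}
pts={"press":P,"end":P-37*u*.97+[0,0,8],"piv":P+100*u*.97-[0,0,22]}
for n in im:
    b=cv2.resize(im[n],None,fx=4,fy=4)
    for k,X in pts.items():
        p=proj(n,X);print(n,k,np.round(p,1));cv2.circle(b,(int(p[0]*4+2),int(p[1]*4+2)),4,(0,0,255),1)
    x,y=(130,150) if n=="scene" else (270,120)
    im[n]=b[y*4:y*4+600,x*4:x*4+400]
cv2.imwrite("pics/chk.png",np.uint8(255*(np.hstack(list(im.values()))/255.)**.6))
s=sensors.read_state();R=Ro.from_quat(s["orientation"]).as_matrix();print(np.round(R,3))
print("jaw dir yaw",np.arctan2(R[1,2],R[0,2]))
E
```

```text
scene press [166.5 177. ]
scene end [163.6 159.3]
scene piv [174.9 227.3]
top press [339.5 230.5]
top end [342.3 249.4]
top piv [332.6 183.5]
[[ 0.892 -0.001  0.452]
 [-0.452 -0.001  0.892]
 [-0.    -1.    -0.001]]
jaw dir yaw 1.101952143497884
```

View pics/chk.png

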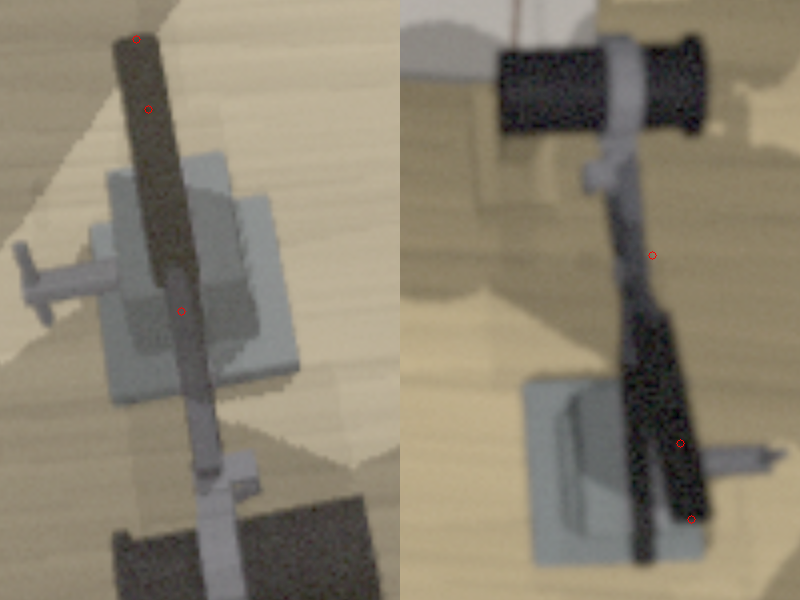

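The press point projects onto the middle of the handle in both views: scene 166,177 and top 340,231. I'll close the fingers, raise the tool and move across above the handle.

Emit:
servo_tool([
  {"travel": [0, -0.05, 0], "rot": [0, 0, 0], "gripper": -1},
  {"travel": [0.04, -0.05, -0.031], "rot": [0, 0.07, 0], "gripper": -1},
  {"travel": [0.08, -0.05, -0.063], "rot": [0, 0.14, 0], "gripper": -1},
  {"travel": [0.12, -0.05, -0.094], "rot": [0, 0.21, 0], "gripper": -1},
  {"travel": [0.16, -0.05, -0.126], "rot": [0, 0.28, 0], "gripper": -1},
  {"travel": [0.2, -0.05, -0.157], "rot": [0, 0.35, 0], "gripper": -1},
  {"travel": [0.24, -0.05, -0.189], "rot": [0, 0.42, 0], "gripper": -1},
  {"travel": [0.28, -0.05, -0.22], "rot": [0, 0.49, 0], "gripper": -1},
  {"travel": [0.32, -0.05, -0.252], "rot": [0, 0.56, 0], "gripper": -1},
  {"travel": [0.36, -0.05, -0.283], "rot": [0, 0.63, 0], "gripper": -1},
])

```text
time_s: 1.4
ee_pos: [430.7, 51.4, 303.1]
orientation: [0.603, -0.37, 0.37, -0.602]
ft_force: [0.7, 0.7, 1.1]
gripper_width: -0.0
```

```bash
cat > to.py <<'E'
import sys,numpy as np
from workcell import sensors
from scipy.spatial.transform import Rotation as Ro
s=sensors.read_state();R=Ro.from_quat(s["orientation"]).as_matrix()
t=np.array([float(a) for a in sys.argv[1:4]])
print(s["time_s"],np.round(s["ee_pos"],1),np.round(s["q"],2),np.round(s["ft_force"],1),s["gripper_width"])
print("travel mm",np.round(R.T@(t-s["ee_pos"]),1),"jaw yaw",np.arctan2(R[1,2],R[0,2]),"tool y",np.round(R[:,1],3))
E
python3 to.py 534 -170 300
```

```text
1.4 [430.7  51.4 303.1] [-0.05  0.09 -0.27  1.21 -0.    1.05] [0.7 0.7 1.1] -0.00018192607081946312
travel mm [244.2   3.2  -8.1] jaw yaw 0.46958733426186217 tool y [-0.    -0.001 -1.   ]
```

Emit:
servo_tool([
  {"travel": [0.05, 0.003, -0.002], "rot": [0, 0.07, 0], "gripper": -1},
  {"travel": [0.1, 0.003, -0.004], "rot": [0, 0.14, 0], "gripper": -1},
  {"travel": [0.15, 0.003, -0.005], "rot": [0, 0.21, 0], "gripper": -1},
  {"travel": [0.2, 0.003, -0.007], "rot": [0, 0.29, 0], "gripper": -1},
  {"travel": [0.244, 0.003, -0.008], "rot": [0, 0.357, 0], "gripper": -1},
  {"travel": [0.244, 0.003, -0.008], "rot": [0, 0.357, 0], "gripper": -1},
  {"travel": [0.244, 0.003, -0.008], "rot": [0, 0.357, 0], "gripper": -1},
])

```text
time_s: 2.28
ee_pos: [533.5, -169.4, 299.8]
orientation: [0.528, -0.471, 0.471, -0.527]
ft_force: [-0.6, -0.2, -0.1]
gripper_width: -0.0
```

```bash
python3 to.py 534 -170 215; python3 - <<'E'
from workcell import eyes
import cv2,numpy as np
g=[np.uint8(255*(eyes.grab_frame(n)[:,:,::-1]/255.)**.6) for n in("top","wrist")]
cv2.imwrite("pics/a1.png",cv2.resize(np.hstack(g),(800,300)))
E
```

```text
2.275 [ 533.5 -169.4  299.8] [-0.44  0.34  0.04  1.27 -0.    1.02] [-0.6 -0.2 -0.1] -4.201635811976921e-05
travel mm [ 0.6 84.8  0.5] jaw yaw 0.11285011383262449 tool y [-0.001  0.    -1.   ]
```

View pics/a1.png

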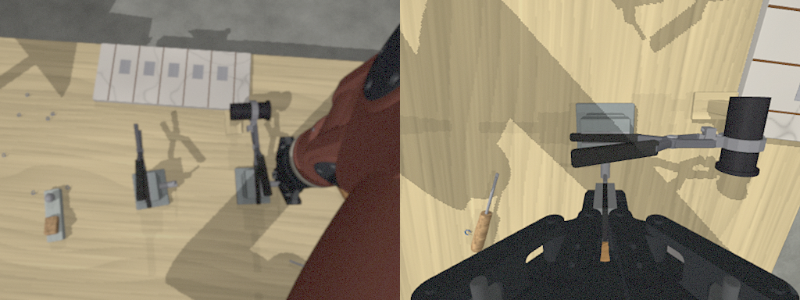

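The wrist view shows the fingers shut (tips at about 603,190 in the mosaic) with the loaded upper handle ahead of them. I'll check the handle's centre line by casting rays from this view.

```bash
python3 - <<'E'
from h import *
import cv2
i=eyes.grab_frame("wrist")[:,:,::-1];b=cv2.resize(np.uint8(255*(i/255.)**.5),None,fx=4,fy=4,interpolation=2)
u=np.array([.9935,.113,0]);P=np.array([534,-170,179]);w=np.array([-.113,.9935,0])
for X in [P,P+11*w,P-11*w,P-36*u+[0,0,10]]:
    p=proj("wrist",X);print(np.round(p,1));cv2.circle(b,(int(4*p[0]+2),int(4*p[1]+2)),4,(0,0,255),2)
cv2.imwrite("pics/w2.png",b[600:1100,700:1450])
E
```

```text
[262.7 198.5]
[262.7 186.8]
[262.7 209.8]
[221.8 201.8]
```

View pics/w2.png

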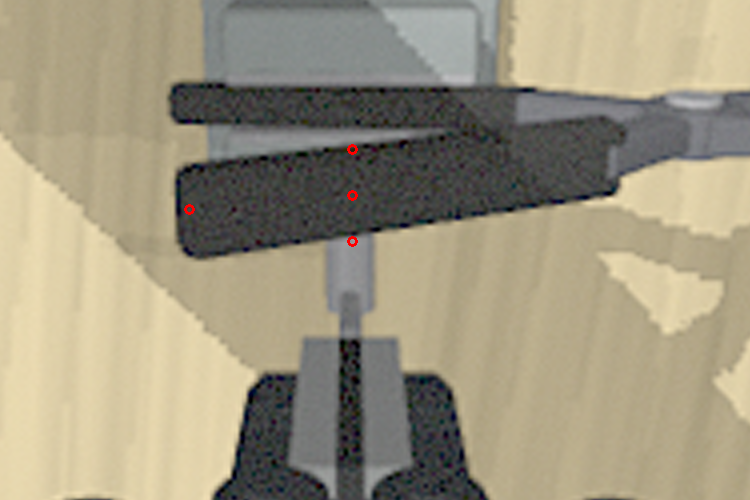

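The wrist view agrees: the projected press point and the two edge points land on the handle's centre and edges. Now I descend.

Emit:
servo_tool([
  {"travel": [0.0005, 0.045, 0.0005], "rot": [0, 0, 0], "gripper": -1},
  {"travel": [0.0005, 0.085, 0.0005], "rot": [0, 0, 0], "gripper": -1},
  {"travel": [0.0005, 0.092, 0.0005], "rot": [0, 0, 0], "gripper": -1},
  {"travel": [0.0005, 0.098, 0.0005], "rot": [0, 0, 0], "gripper": -1},
  {"travel": [0.0005, 0.104, 0.0005], "rot": [0, 0, 0], "gripper": -1},
  {"travel": [0.0005, 0.108, 0.0005], "rot": [0, 0, 0], "gripper": -1},
  {"travel": [0.0005, 0.11, 0.0005], "rot": [0, 0, 0], "gripper": -1},
])

```text
time_s: 3.3
ee_pos: [534.4, -169.6, 190.9]
orientation: [0.528, -0.47, 0.471, -0.527]
ft_force: [-2.4, -0.4, 4.6]
gripper_width: 0.002
```

Emit:
servo_tool([
  {"travel": [0, 0.005, 0], "rot": [0, 0, 0], "gripper": -1},
  {"travel": [0, 0.01, 0], "rot": [0, 0, 0], "gripper": -1},
  {"travel": [0, 0.015, 0], "rot": [0, 0, 0], "gripper": -1},
  {"travel": [0, 0.02, 0], "rot": [0, 0, 0], "gripper": -1},
  {"travel": [0, 0.023, 0], "rot": [0, 0, 0], "gripper": -1},
])

```text
time_s: 3.92
ee_pos: [534.0, -169.7, 167.7]
orientation: [0.528, -0.471, 0.471, -0.527]
ft_force: [-4.3, -0.8, 7.4]
gripper_width: -0.003
```

Emit:
servo_tool([
  {"travel": [0, 0.002, 0], "rot": [0, 0, 0], "gripper": -1},
  {"travel": [0, 0.004, 0], "rot": [0, 0, 0], "gripper": -1},
  {"travel": [0, 0.004, 0], "rot": [0, 0, 0], "gripper": -1},
])

```text
time_s: 4.3
ee_pos: [533.5, -169.8, 163.4]
orientation: [0.528, -0.471, 0.471, -0.527]
ft_force: [-3.3, -1.2, 6.7]
gripper_width: 0.001
```

Emit:
servo_tool([
  {"travel": [0, 0.002, 0], "rot": [0, 0, 0], "gripper": -1},
  {"travel": [0, 0.002, 0], "rot": [0, 0, 0], "gripper": -1},
])

```text
time_s: 4.55
ee_pos: [532.9, -169.9, 161.3]
orientation: [0.529, -0.471, 0.471, -0.526]
ft_force: [-4.9, -1.4, 7.2]
gripper_width: 0.0
```

Emit:
servo_tool([
  {"travel": [0, 0.002, 0], "rot": [0, 0, 0], "gripper": -1},
  {"travel": [0, 0.002, 0], "rot": [0, 0, 0], "gripper": -1},
])

```text
time_s: 4.8
ee_pos: [532.5, -170.0, 160.0]
orientation: [0.529, -0.471, 0.471, -0.526]
ft_force: [-5.6, 0.6, 14.1]
gripper_width: 0.002
```

```bash
python3 to.py 534 -170 157; python3 - <<'E'
from workcell import eyes
import cv2,numpy as np
g=[np.uint8(255*(cv2.resize(eyes.grab_frame(n)[y:y+150,x:x+130,::-1],None,fx=3,fy=3,interpolation=2)/255.)**.6) for n,x,y in(("scene",130,180),("top",270,110))]
cv2.imwrite("pics/a3.png",np.hstack(g))
E
```

```text
4.8 [ 532.5 -170.   160. ] [-0.44  0.42 -0.21  0.94 -0.    1.02] [-5.6  0.6 14.1] 0.0015660236947021937
travel mm [0.2 2.9 1.5] jaw yaw 0.11305983538379524 tool y [-0.003 -0.002 -1.   ]
```

View pics/a3.png

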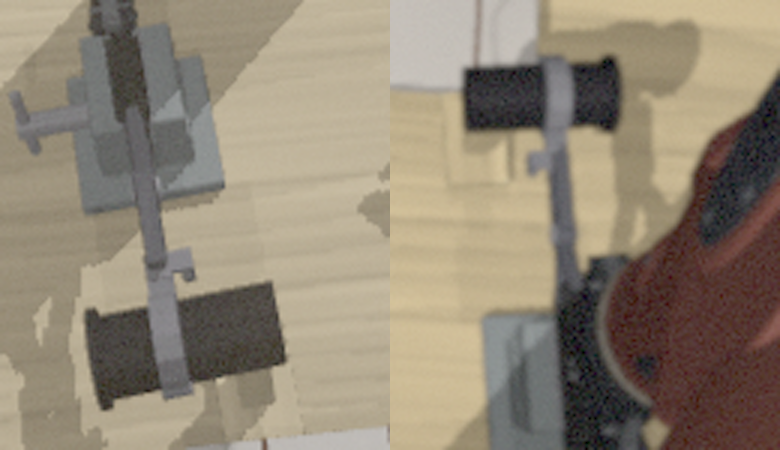

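The force rose to 14 N at z = 160, so the hard stop is reached. I'll press slightly further so the latch is certain.

Emit:
servo_tool([
  {"travel": [0, 0.002, 0], "rot": [0, 0, 0], "gripper": -1},
  {"travel": [0, 0.002, 0], "rot": [0, 0, 0], "gripper": -1},
])

```text
time_s: 5.15
ee_pos: [532.3, -170.0, 159.2]
orientation: [0.529, -0.471, 0.471, -0.526]
ft_force: [-6.9, 2.0, 19.8]
gripper_width: -0.001
```

Emit:
servo_tool([
  {"travel": [0, 0.002, 0], "rot": [0, 0, 0], "gripper": -1},
  {"travel": [0, 0.002, 0], "rot": [0, 0, 0], "gripper": -1},
])

```text
time_s: 5.4
ee_pos: [532.2, -170.0, 158.6]
orientation: [0.529, -0.471, 0.471, -0.526]
ft_force: [-6.3, 2.5, 21.6]
gripper_width: -0.003
```

Firmly on the stop at about 22 N. Now I release, rise, and move clear so I can look at the clip.

Emit:
servo_tool([
  {"travel": [0, -0.01, 0], "rot": [0, 0, 0], "gripper": -1},
  {"travel": [0, -0.03, 0], "rot": [0, 0, 0], "gripper": -1},
  {"travel": [0, -0.06, 0], "rot": [0, 0, 0], "gripper": -1},
  {"travel": [0, -0.11, 0], "rot": [0, 0, 0], "gripper": -1},
  {"travel": [0.03, -0.14, 0], "rot": [0, 0, 0], "gripper": -1},
  {"travel": [0.08, -0.14, 0], "rot": [0, 0, 0], "gripper": -1},
  {"travel": [0.12, -0.14, 0], "rot": [0, 0, 0], "gripper": -1},
  {"travel": [0.12, -0.14, 0], "rot": [0, 0, 0], "gripper": -1},
])

```text
time_s: 6.4
ee_pos: [545.8, -291.2, 297.8]
orientation: [0.528, -0.472, 0.472, -0.525]
ft_force: [1.4, 0.9, -0.0]
gripper_width: 0.0
```

```bash
python3 - <<'E'
from workcell import eyes
import cv2,numpy as np
g=[np.uint8(255*(cv2.resize(i[y:y+150,x:x+130,::-1],None,fx=3,fy=3,interpolation=2)/255.)**.6) for i,x,y in((cv2.imread("pics/scene0.png")[:,:,::-1],130,155),(eyes.grab_frame("scene"),130,155))]
cv2.imwrite("pics/a4.png",np.hstack(g))
cv2.imwrite("pics/a5.png",np.uint8(255*(eyes.grab_frame("wrist")[:,:,::-1]/255.)**.6))
g=[np.uint8(255*(cv2.resize(i[y:y+150,x:x+130,::-1],None,fx=3,fy=3,interpolation=2)/255.)**.6) for i,x,y in((cv2.imread("pics/top0.png")[:,:,::-1],270,115),(eyes.grab_frame("top"),270,115))]
cv2.imwrite("pics/a6.png",np.hstack(g))
E
```

```text
(no output)
```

View pics/a4.png

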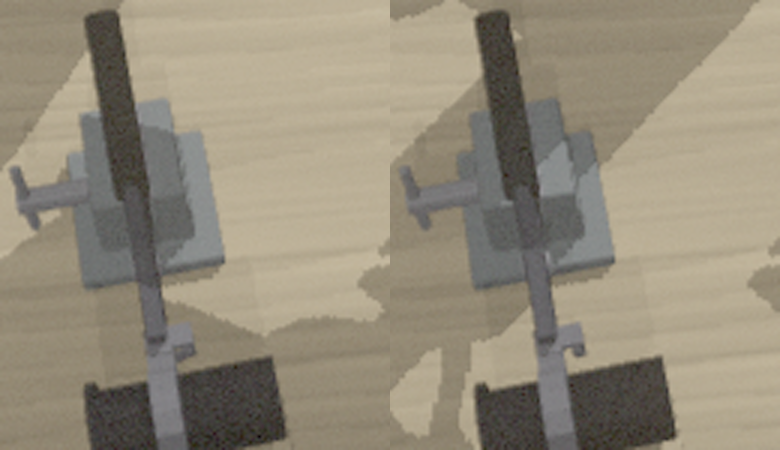

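View pics/a5.png

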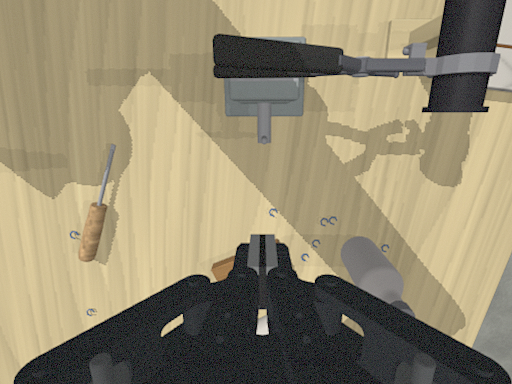

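View pics/a6.png

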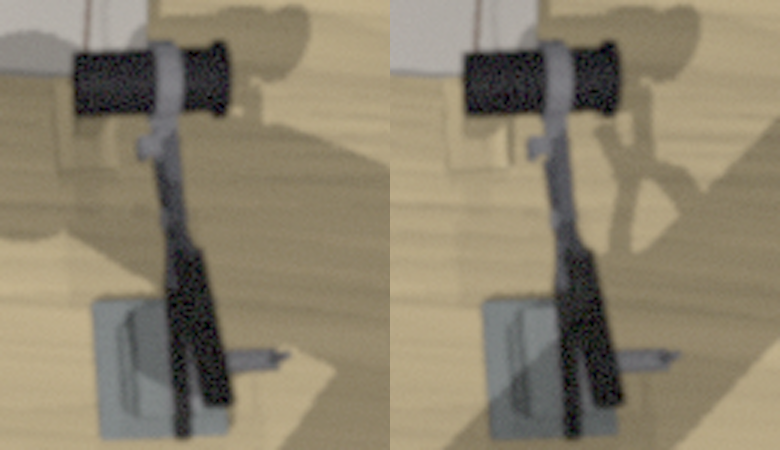

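The handle is open again (end at the same pixel as before), and the clip's ear looks different. I'll zoom in on the ear before and after.

```bash
python3 - <<'E'
from workcell import eyes
import cv2,numpy as np
z=lambda i,x,y,w,h,f:np.uint8(255*(cv2.resize(i[y:y+h,x:x+w],None,fx=f,fy=f,interpolation=0)/255.)**.6)
s0=cv2.imread("pics/scene0.png");s=eyes.grab_frame("scene")[:,:,::-1]
s=np.ascontiguousarray(s)
cv2.imwrite("pics/z1.png",np.hstack([z(s0,170,245,40,60,9),z(s,170,245,40,60,9)]))
w=np.ascontiguousarray(eyes.grab_frame("wrist")[:,:,::-1]);cv2.imwrite("pics/z2.png",z(w,370,20,140,100,5))
E
```

```text
(no output)
```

View pics/z1.png

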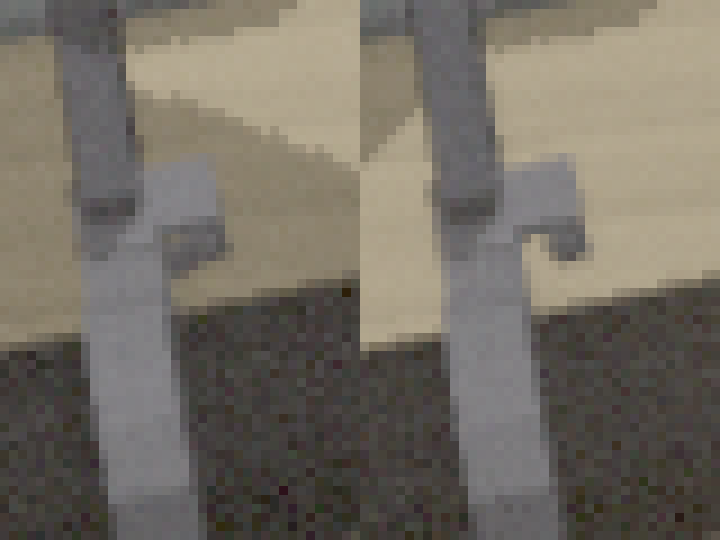

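View pics/z2.png

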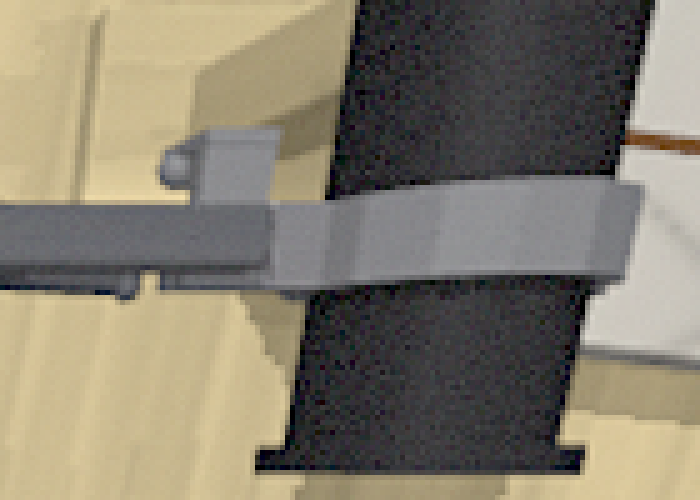

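Before, the lower half showed in the gap below the tongue. Now the gap is clear, and a tooth sticks out past the ear in the wrist view. There is plenty of time, so I'll tilt the wrist for a side view to confirm.

Emit:
servo_tool([
  {"travel": [0, 0, 0.02], "rot": [0, 0, 0.15], "gripper": -1},
  {"travel": [0, 0, 0.04], "rot": [0, 0, 0.3], "gripper": -1},
  {"travel": [0, 0, 0.06], "rot": [0, 0, 0.45], "gripper": -1},
  {"travel": [0, 0, 0.06], "rot": [0, 0, 0.6], "gripper": -1},
  {"travel": [0, 0, 0.06], "rot": [0, 0, 0.7], "gripper": -1},
  {"travel": [0, 0, 0.06], "rot": [0, 0, 0.7], "gripper": -1},
])

```text
time_s: 7.4
ee_pos: [586.7, -261.6, 278.9]
orientation: [-0.333, 0.617, -0.277, 0.657]
ft_force: [0.2, -0.6, 0.0]
gripper_width: -0.001
```

```bash
python3 - <<'E'
from workcell import eyes
import cv2,numpy as np
cv2.imwrite("pics/b1.png",np.uint8(255*(eyes.grab_frame("wrist")[:,:,::-1]/255.)**.6))
from h import proj
print(proj("wrist",[700,-151,110]))
E
```

```text
(np.float64(361.76228293844997), np.float64(202.77699851025247))
```

View pics/b1.png

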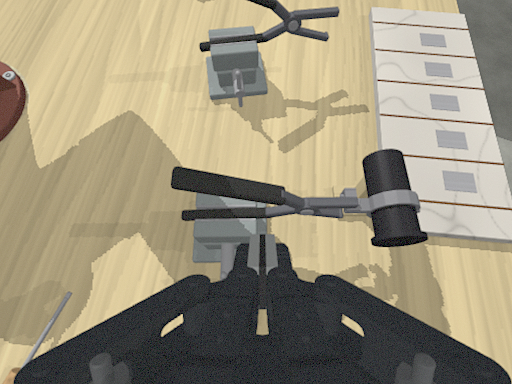

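```bash
python3 - <<'E'
import cv2
b=cv2.imread("pics/b1.png")[160:250,300:430];cv2.imwrite("pics/b2.png",cv2.resize(b,None,fx=6,fy=6,interpolation=2))
E
```

```text
(no output)
```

View pics/b2.png

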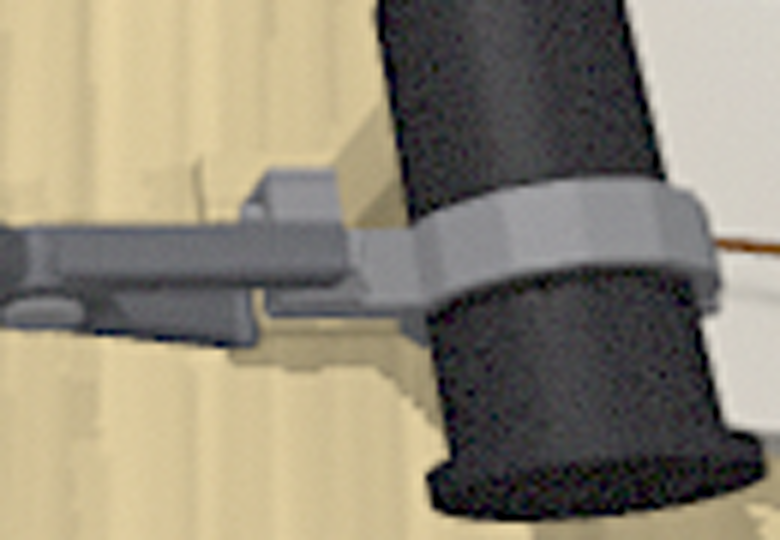

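The side view shows the two ears together just under the upper jaw. The lower jaw (about 255,335 in the zoom) stands clear of them with bench visible between, so the clip is holding by itself. The tool is touching nothing.

```bash
python3 -c "
from workcell import ctrl,sensors
s=sensors.read_state();print(s['time_s'],s['ft_force'],abs(s['dq']).max())
print(ctrl.job_done())"
```

```text
7.45 [0.63034381 0.13227569 1.26045786] 0.038185822459158004
the job is handed in; nothing more can be done
None
```

I pressed the loaded pliers' upper handle straight down with the fingers shut. The hard stop came at TCP z of about 160 mm, and I pushed to about 22 N there. Then I let the handle spring open, moved clear and handed the job in at 7.45 s.

- **Clip:** my last pictures show the ears together, with the lower jaw standing clear of them. I judged it latched from those pictures alone, because the clip angle itself can't be read.
- **Handle:** the loaded pliers' handle is back at its starting position in the scene and top views.
- **Empty pliers:** the path stayed well above them and nothing touched them. I saw them in the last wrist view but did not measure their handle angle.
- **Contact:** forces were about 1 N at the end, so the robot was touching nothing.
- **Disagreement:** my first rough guess of the pivot point was off the handle in the top view. The press point itself agreed in the scene, top and wrist views.

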